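Load a conditioning well behind a pop-out T-handle hatch

ROBOT

A 6-joint arm with a two-finger parallel gripper is mounted at the origin on the work surface. World frame = base frame: x ahead of the robot, y to its left, z up, the work surface at z = 0. Lengths are in m, angles in rad, forces in N, time in s.
With the tool pointing down it reaches from about 0.325 to 0.775 m from the base axis. Payload 5.5 kg.
Tool frame: the origin (TCP) lies between the finger pads; the fingertips stand 8 mm ahead of it and the grasp point (between the pads) lies 11 mm behind it (tcp_to_tips is the distance from the TCP to the fingertips, in m); z points along the fingers, y is the direction in which the jaws open and shut (so a half turn about z gives the same grasp; the last joint's range is limited). The gripper opens to 88 mm and grips with 3 to 60 N. Pads are 20 mm wide; open, the fingers measure 115 mm over their backs; the gripper's body (75 mm by 178 mm) begins 61 mm behind the grasp point.
Start: joints at [1.08, 0.091, 1.231, -0, 1.82, -0.057], TCP at [0.252, 0.544, 0.231] pointing down, gripper open.
Joint ranges: [-2.87, 2.87], [-0.86, 2.18], [0.17, 2.46], [-1.51, 4.65], [0.06, 2.69], [-2.65, 2.65]. Speed limits (rad/s): [2.57, 2.57, 3.01, 3.14, 3.14, 3.14].

INTERFACE

Orientations are given as a unit quaternion [w, x, y, z].
In Python, from bench import * gives the robot as it stands. Calls block until the motion is done:
- move_to(position, orientation): joint-space move of the TCP to a pose.
- move_l(position, speed=0.15, orientation=None): straight line of the TCP; orientation=None keeps the orientation; speed is the mean speed in m/s.
- movej(angles): joint-space move.
- gripper_open() and close(): open the fingers fully, or close them until they stop; the grip force is fixed at half the most.
- hold(seconds).
- inverse_kinematics(position, orientation): joint angles nearest the present ones, or None.
- state(): the state.
- get_image(name): name is "scene" or "top" or "wrist"; returns a dict with "frame" (480x640x3 uint8, blue, green, red), "depth" (480x640 float32, m along the optical axis (not along the pixel's ray), 0 where there is no reading), "camera_matrix" (3x3 intrinsics, pixels), "view" (4x4, takes a point from world to camera coordinates). Camera axes: x right, y up, looking along -z (the intrinsics and any distortion apply to the point x, -y, -z); pixel columns grow to the right and rows downward; lengths in m; the calibration is good to about 2 mm. A picture is of the moment at which its call begins.
A pose or a line that the arm cannot do raises IKError and nothing moves.
- job_done(): hands the job in, once; it reports no verdict.
The state is a dict: "time": time; "joint_pos": joint angles; "dq": joint speeds; "joint_torque": joint torques, N m; "ee_pos": TCP position; "ee_rot": TCP orientation; "ft_force": force on the tool from outside, world axes, zero at the start; "moment": the same for the moment, N m; "finger_gap": finger opening in m.
Only numpy, scipy, OpenCV 4.12 (cv2) and the standard library are available. Lean on these libraries where they do the work, as an engineer would, in place of code of your own. Each camera call takes 0.05 s, during which the arm holds its last target.

TASK

Put the bonded specimens (the steel blocks with a fin on top) away in the conditioning station: press the release button so that the T-handle pops up, turn the handle to unlatch, slide the hatch right back and stand every specimen upright on the raised lift tray in the well. Then crank the tray all the way down to its stop, slide the hatch shut, turn the T-handle back to latch it and push the handle down until it stays flush. Leave the bare block without a fin, the tape roll and the jar where they are.

Things in the scene. Friction and masses are not known exactly. Their poses are not given: they have to be found in the camera images.
- well (a point): centre of the well's opening in the fixed cream station, level with the rims of its front and side walls, 100 mm above the bench. x points from the station's front (robot side) to its rear, y to the crank wing, z up; yaw varies. Opening 150 mm (x) by 170 mm (y); walls 15 mm thick, the rear one 16 mm lower. Wing: a box beside the well, y 100 to 260 mm, x -90 to 90 mm, top 90 mm above the bench
- hatch_mid (a point): centre of the top face of the hatch, a grey plate 176 x 186 x 10 mm that lies on the rims and covers the well; axes as well. It carries the T-handle (axis 45 mm to +y of this point) and the release button (35 mm to -y). Low steel bosses, 12 mm high, stand round the T-handle at 28 to 48 mm from its axis
- hatch (a joint): travel of the hatch in m along the station's +x: 0 shut, 0.155 fully open; stays where it is left (about 3 N to slide). It cannot open more than 2 mm until the T-handle is turned, and cannot shut over specimens on the raised tray. It is moved by the T-handle
- button_top (a point): centre of the top of the black release button, 26 mm across, in a round collar (38 mm across, 10 mm high) on the hatch; its top is 19 mm above the hatch; 9 mm of travel downwards, 2 to 5 N. Pressed 5 mm or more, it releases the T-handle, then springs back; it also dips by itself while the T-handle is pushed home
- t_bar (a point): centre of the top face of the T-handle's steel bar, 90 mm long, 14 mm thick and 16 mm high; moves with the handle. The bar lies along this point's y. Pushed in, the bar's top is 20 mm above the hatch and the bar points at the button and cannot turn; popped up, its top is 44 mm above the hatch with 28 mm free beneath it
- pop (a joint): how far the T-handle stands out, m: 0 caught flush, 0.024 popped up (a spring of 3 to 6 N lifts it). To catch it again, with the handle turned back to 0, push it straight down to the bottom (10 N, briefly 20 or so, up to 3 mm past flush, then it clicks and stays). It cannot go down while turned
- turn (a joint): angle of the T-handle, rad: 0 latched (bar across the station, along its y), 1.5 unlatched (stop); grows counter-clockwise seen from above; the latch is clear above about 1.2; stays where it is left, light friction (0.06 N m). It turns only when popped up. To latch, the hatch must be pushed fully shut
- tray_top (a point): centre of the top of the lift tray, a flat aluminium plate 146 x 166 mm in the well that moves only up and down; axes as well. Raised it lies 25 mm below the rim; cranked down about 70 mm below it. Room for four specimens, two by two
- crank (a joint): angle of the hand crank, rad, growing clockwise seen from above; starts at 0 to 1.2 with the tray up, stops at 13.8 with the tray down (3.3 mm of tray per rad, about two full turns to go); light friction (0.12 N m) holds it where it is left
- crank_axis (a point): point on the crank's vertical axis at the height of the middle of the crank's grip, 135 mm above the bench
- crank_knob (a point): a point in the crank's upright black grip, a cylinder 22 mm across that spins freely on the crank arm and circles the axis at 55 mm radius. The grip reaches from 26 mm below this point (where the 16 mm wide steel crank arm is) to 19 mm above it
- specimen0: a bonded specimen, one of two to four alike (None if absent): steel block 40 x 26 x 20 mm high with an aluminium fin 10 mm thick, 40 mm long, 26 mm high along the middle of its top (46 mm high in all, about 0.2 kg). Origin: centre of its underside; x along the fin, y across its thickness, z up. Starts standing on the bench
- specimen1: a bonded specimen, one of two to four alike (None if absent): steel block 40 x 26 x 20 mm high with an aluminium fin 10 mm thick, 40 mm long, 26 mm high along the middle of its top (46 mm high in all, about 0.2 kg). Origin: centre of its underside; x along the fin, y across its thickness, z up. Starts standing on the bench
- specimen2: a bonded specimen, one of two to four alike (None if absent): steel block 40 x 26 x 20 mm high with an aluminium fin 10 mm thick, 40 mm long, 26 mm high along the middle of its top (46 mm high in all, about 0.2 kg). Origin: centre of its underside; x along the fin, y across its thickness, z up. Starts standing on the bench
- specimen3: a bonded specimen, one of two to four alike (None if absent): steel block 40 x 26 x 20 mm high with an aluminium fin 10 mm thick, 40 mm long, 26 mm high along the middle of its top (46 mm high in all, about 0.2 kg). Origin: centre of its underside; x along the fin, y across its thickness, z up. Starts standing on the bench
- bare_anvil: a bare steel block 40 x 26 x 20 mm without a fin, loose; to be left alone. Origin: centre of its underside
- tape_roll: a roll of brown tape lying flat, 70 mm across, 25 mm high, loose bystander. Origin: centre of its underside
- jar: a small glass jar, 52 mm across, 75 mm high, loose bystander. Origin: centre of its underside
Mind the look-alikes: they are no part of the job. What is shaped like the specimen3 but turquoise is not meant. What is shaped like the specimen1 but brown is not meant.

How it is judged:
On the way, in this order (a step that is already met when the one before it is completed fails the run):
1. the release button has let the T-handle pop up (value of joint pop above 0.018 m and value of joint turn below 0.3 rad), for 0.2 s.
2. the T-handle is turned to unlatch (value of joint turn above 1.25 rad), for 0.2 s.
3. the hatch is slid right back (value of joint hatch above 0.135 m), for 0.2 s.
4. all specimens stand on the lift tray (x of specimen0 in the frame of tray_top between -0.066 and 0.066 m and y of specimen0 in the frame of tray_top between -0.078 and 0.078 m and z of specimen0 in the frame of tray_top between -0.005 and 0.006 m and angle between each of specimen0, specimen1, specimen2, specimen3's own z axis and vertical below 0.15 rad and linear speed of each of specimen0, specimen1, specimen2, specimen3 below 0.05 m/s and x of specimen1 in the frame of tray_top between -0.066 and 0.066 m and y of specimen1 in the frame of tray_top between -0.078 and 0.078 m and z of specimen1 in the frame of tray_top between -0.005 and 0.006 m and x of specimen2 in the frame of tray_top between -0.066 and 0.066 m and y of specimen2 in the frame of tray_top between -0.078 and 0.078 m and z of specimen2 in the frame of tray_top between -0.005 and 0.006 m and x of specimen3 in the frame of tray_top between -0.066 and 0.066 m and y of specimen3 in the frame of tray_top between -0.078 and 0.078 m and z of specimen3 in the frame of tray_top between -0.005 and 0.006 m), for 0.2 s.
5. the tray is cranked down to its stop (value of joint crank above 13.2 rad), for 0.2 s.
6. the hatch is shut (value of joint hatch below 0.005 m), for 0.2 s.
7. the T-handle is turned back and the hatch latched (value of joint turn below 0.15 rad), for 0.2 s.
8. the T-handle is pushed down and caught (value of joint pop below 0.003 m), for 0.2 s.
At the end, for the whole second after the job is handed in: every specimen upright (0.15 rad) and at rest on the lift tray, crank at 13.2 rad or more, hatch within 5 mm of shut, T-handle turned back (below 0.15 rad) and caught down (within 3 mm); bare block, tape roll and jar within 40 mm of where they were (all of step 4 and value of joint crank above 13.2 rad and value of joint hatch below 0.005 m and value of joint turn below 0.15 rad and value of joint pop below 0.003 m and distance of each of bare_anvil, tape_roll, jar from where it was at the start of the episode below 0.04 m); the robot touches nothing.
It fails at once if the bare block, the tape roll or the jar is moved more than 50 mm (distance of any of bare_anvil, tape_roll, jar from where it was at the start of the episode above 0.05 m).
Of specimen0, specimen1, specimen2, specimen3 only 2 to 4 are there at a start; the rules pass over those that are not, and their reading is None.
At some moment in a run one of specimen0, specimen1, specimen2, specimen3 may be knocked a few centimetres aside while the robot is not near it.
It also fails if it takes over 210 s, if anything falls off the work surface, if the arm or the gripper's body presses on something with over 40 N, if the wrist force passes 120 N, or if a joint passes its speed limit or range.

## Working session

There is one attempt and no reset: what is moved stays moved. The work goes in short steps, each a Python script; the robot and the scene stay as the last script left them, time stands still between calls to the robot, and variables do not carry over. Pictures are saved under pics/ and viewed, and the job is handed in when it is done.

```bash
ls; mkdir -p pics
python3 - <<'E'
from bench import *
import cv2,numpy as np
s=state();print(s)
for n in("scene","top","wrist"):
    d=get_image(n);cv2.imwrite(f"pics/a_{n}.png",d["frame"]);np.savez(f"pics/a_{n}.npz",**d)
    print(n,d["camera_matrix"],d["view"], [k for k in d])
E
```

```text
pics
{'time': 0.0, 'joint_pos': array([ 1.08031626e+00,  9.18338264e-02,  1.23185200e+00,  8.03303545e-06,
        1.81977742e+00, -5.67088285e-02]), 'dq': array([ 0.00167123, -0.00022388,  0.00148482,  0.00059489,  0.00060292,
        0.00127955]), 'joint_torque': array([ 1.51077093e-03, -4.46445286e+01, -4.06458557e+01,  6.98745763e-02,
        2.91039288e-02, -1.74433599e-04]), 'ee_pos': array([0.25205503, 0.54419369, 0.22954098]), 'ee_rot': array([-2.56459493e-04,  2.15188196e-01,  9.76572151e-01, -8.99454440e-04]), 'ft_force': array([-0.87508368,  0.5921881 , -0.66577745]), 'moment': array([ 0.01652122, -0.00082214,  0.01948561]), 'finger_gap': 0.08794964039545397}
scene [[465.4598619    0.         315.71289074]
 [  0.         465.4598619  237.32470534]
 [  0.           0.           1.        ]] [[ 0.84730161  0.53083296 -0.01721515 -0.45888493]
 [-0.36734682  0.60914313  0.70285202  0.09767643]
 [ 0.3835835  -0.58920372  0.71112775 -1.40086779]
 [ 0.          0.          0.          1.        ]] ['frame', 'depth', 'camera_matrix', 'view']
top [[454.69521342   0.         317.41004423]
 [  0.         454.69521342 237.86681582]
 [  0.           0.           1.        ]] [[ 0.02324083 -0.99967136 -0.01081818 -0.01100082]
 [ 0.98220314  0.02081468  0.18666477 -0.54569764]
 [-0.18637825 -0.01496389  0.9823641  -1.11429561]
 [ 0.          0.          0.          1.        ]] ['frame', 'depth', 'camera_matrix', 'view']
wrist [[406.39918809   0.         327.24022501]
 [  0.         406.39918809 240.37079198]
 [  0.           0.           1.        ]] [[ 4.20852726e-01  9.07128959e-01 -1.86549920e-04 -6.00200446e-01]
 [-8.75366636e-01  4.06062978e-01 -2.62385424e-01  3.15810862e-02]
 [-2.37941666e-01  1.10588921e-01  9.64963136e-01 -3.90537707e-01]
 [ 0.00000000e+00  0.00000000e+00  0.00000000e+00  1.00000000e+00]] ['frame', 'depth', 'camera_matrix', 'view']
```

View pics/a_top.png

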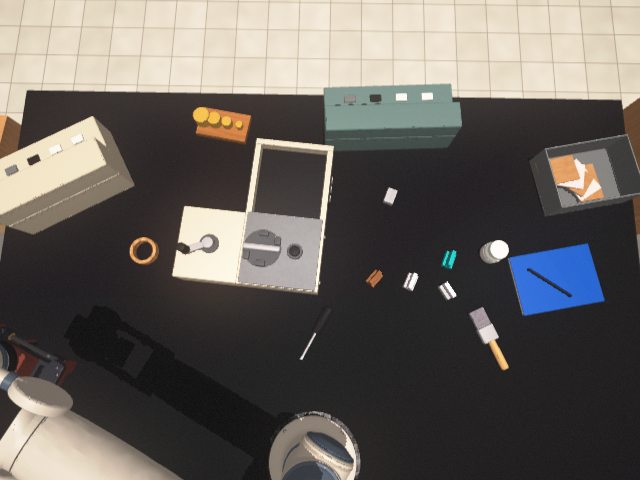

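View pics/a_scene.png

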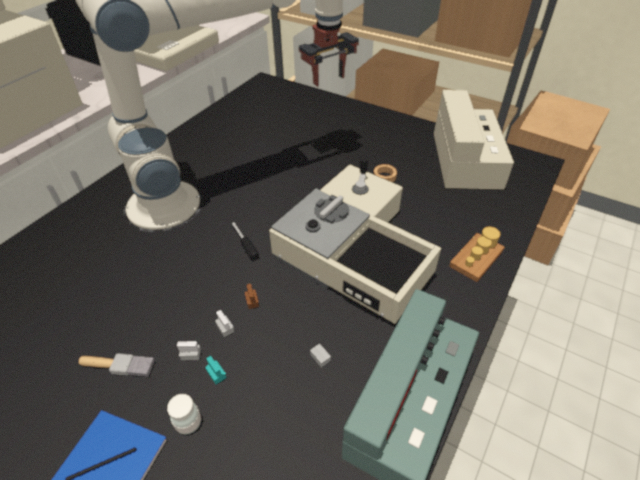

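View pics/a_wrist.png

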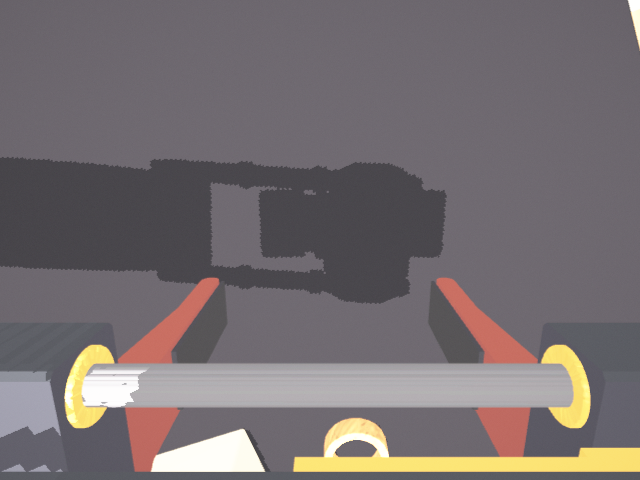

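Top view candidates. Light steel with a fin: (411,282) and (447,291), my choice for the specimens. Look-alikes: turquoise (450,259) and brown (375,278). Bare block: (390,196). Next I'll check a close crop and measure.

```bash
cat > h.py <<'E'
import numpy as np, cv2
from scipy.spatial.transform import Rotation as R
def cast(d,uv,z):
    K=d["camera_matrix"];V=d["view"];uv=np.atleast_2d(np.array(uv,float))
    Rm=V[:3,:3];c=-Rm.T@V[:3,3]
    r=np.c_[(uv[:,0]-K[0,2])/K[0,0],-(uv[:,1]-K[1,2])/K[1,1],-np.ones(len(uv))]@Rm
    return c+r*((z-c[2])/r[:,2])[:,None]
def cloud(d):
    K=d["camera_matrix"];V=d["view"];D=d["depth"]
    v,u=np.mgrid[:D.shape[0],:D.shape[1]]
    p=np.stack([(u-K[0,2])/K[0,0]*D,-(v-K[1,2])/K[1,1]*D,-D],-1)
    w=(p-V[:3,3])@V[:3,:3]; w[D<=0]=np.nan
    return w
def proj(d,P):
    V=d["view"];K=d["camera_matrix"];p=np.atleast_2d(P)@V[:3,:3].T+V[:3,3]
    return np.c_[K[0,0]*p[:,0]/-p[:,2]+K[0,2],K[1,1]*-p[:,1]/-p[:,2]+K[1,2]]
E
python3 - <<'E'
from h import *
d=dict(np.load("pics/a_top.npz"));s=dict(np.load("pics/a_scene.npz"))
f=d["frame"]; a=cv2.resize(f[230:310,350:470],(800,533),interpolation=cv2.INTER_CUBIC)
cv2.imwrite("pics/b1.png",a)
cv2.imwrite("pics/b2.png",cv2.resize(f[195:300,165:340],(800,480),interpolation=cv2.INTER_CUBIC))
cv2.imwrite("pics/b3.png",cv2.resize(s["frame"][280:440,140:340],(750,600),interpolation=cv2.INTER_CUBIC))
w=cloud(d)
for n,(u,v) in dict(hatch=(310,230),wing=(225,225),bar=(262,248),btn=(295,251),A=(411,282),B=(447,291),anvil=(390,196),bench=(350,350),rim=(328,170),fr=(290,190)).items(): print(n,w[v,u].round(4))
# hatch: height ~0.11
h=np.abs(w[...,2]-0.110)<0.004
h[:, :235]=0; h[:,345:]=0;h[300:]=0
c=max(cv2.findContours(h.astype(np.uint8),cv2.RETR_EXTERNAL,cv2.CHAIN_APPROX_NONE)[0],key=cv2.contourArea)
r=cv2.minAreaRect(c);b=cv2.boxPoints(r);print(r);P=cast(d,b,0.11);print(P.round(4),P.mean(0),np.linalg.norm(P-np.roll(P,1,0),axis=1))
wg=(np.abs(w[...,2]-0.09)<0.004);wg[:,:170]=0;wg[:,260:]=0;wg[:200]=0;wg[300:]=0
c=max(cv2.findContours(wg.astype(np.uint8),cv2.RETR_EXTERNAL,cv2.CHAIN_APPROX_NONE)[0],key=cv2.contourArea)
r=cv2.minAreaRect(c);P=cast(d,cv2.boxPoints(r),0.09);print(P.round(4),P.mean(0))
E
```

```text
hatch [0.5537 0.0187 0.1107]
wing [0.5668 0.2324 0.0877]
bar [0.5037 0.1314 0.1289]
btn [0.4978 0.0524 0.131 ]
A [ 0.4384 -0.2373  0.0473]
B [ 0.4193 -0.3324  0.0275]
anvil [ 0.6704 -0.1902  0.018 ]
bench [ 2.656e-01 -8.820e-02  2.000e-04]
rim [ 0.7118 -0.0223  0.0993]
fr [0.6673 0.0746 0.0664]
((279.8941345214844, 250.08392333984375), (77.29486083984375, 72.02214813232422), 6.581944942474365)
[[ 0.4245  0.1893  0.11  ]
 [ 0.6011  0.1788  0.11  ]
 [ 0.5826 -0.0109  0.11  ]
 [ 0.4075  0.005   0.11  ]] [0.50396366 0.09054516 0.11      ] [0.18504438 0.17691814 0.19061865 0.17583275]
[[0.4378 0.355  0.09  ]
 [0.6214 0.344  0.09  ]
 [0.6013 0.1833 0.09  ]
 [0.4193 0.1989 0.09  ]] [0.51997055 0.27029085 0.09      ]
```

View pics/b1.png

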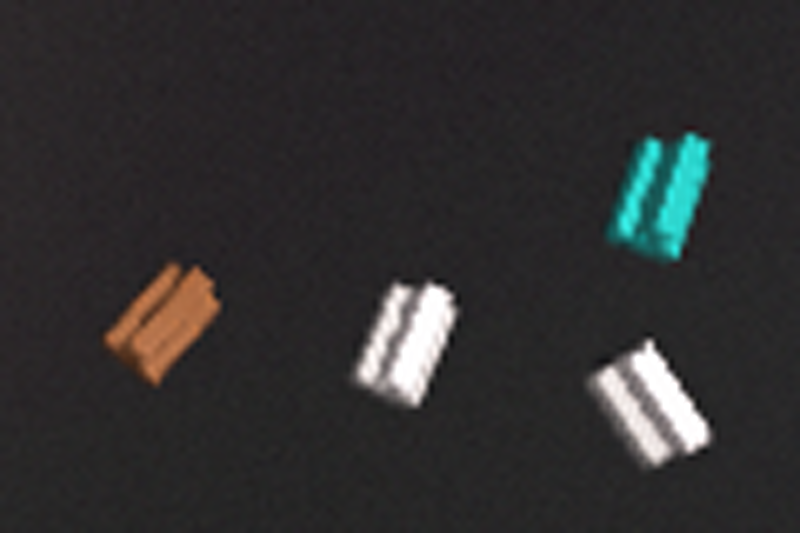

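View pics/b2.png

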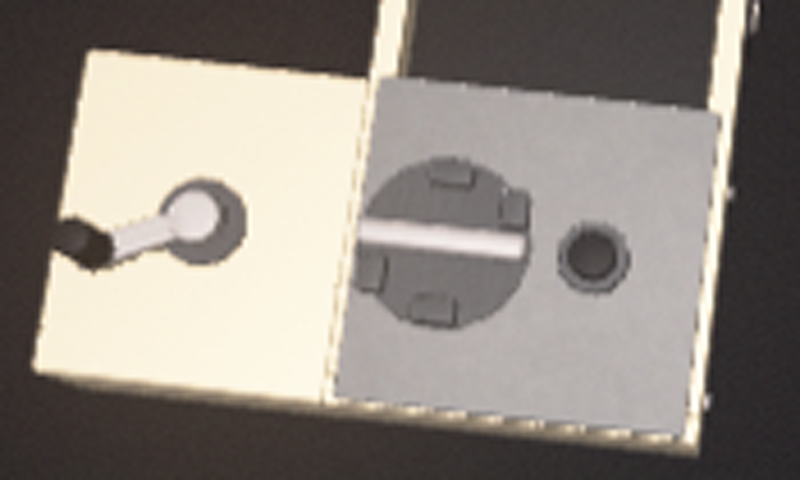

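View pics/b3.png

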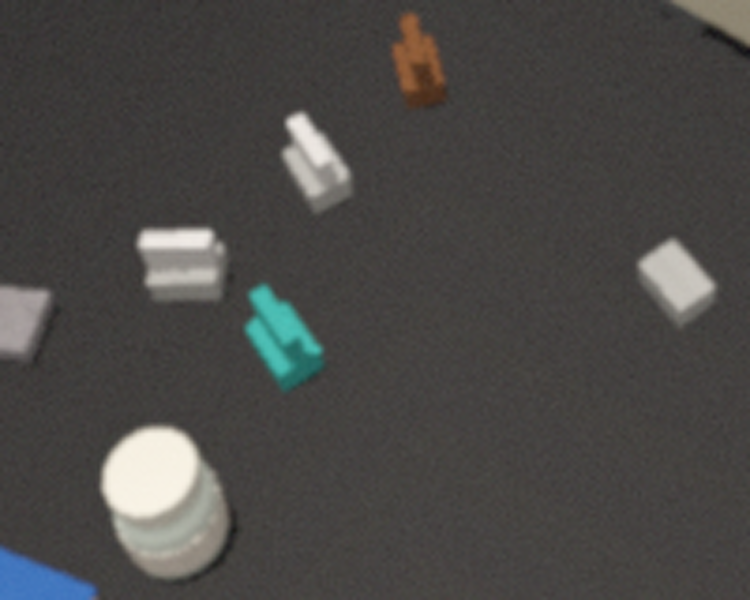

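Run:
```python
from h import *
d=dict(np.load("pics/a_top.npz"));s=dict(np.load("pics/a_scene.npz"))
def show(n,d,u0,u1,v0,v1,k):
    cv2.imwrite(n,cv2.resize(d["frame"][v0:v1,u0:u1],None,fx=k,fy=k,interpolation=cv2.INTER_CUBIC))
show("pics/c1.png",s,265,445,150,310,4)
# button dark blob near (294,251); knob dark blob
g=d["frame"].max(2)
for n,(u0,u1,v0,v1),t in(("btn",(282,308,238,264),75),):
    m=(g[v0:v1,u0:u1]<t).astype(np.uint8);k,l,st,c=cv2.connectedComponentsWithStats(m);i=1+st[1:,4].argmax();print(n,st[i],c[i]+[u0,v0],cast(d,c[i]+[u0,v0],.129))
# bar: bright
b=d["frame"].min(2)
u0,u1,v0,v1=240,284,236,260
m=(b[v0:v1,u0:u1]>165).astype(np.uint8);k,l,st,c=cv2.connectedComponentsWithStats(m);i=1+st[1:,4].argmax()
pts=np.argwhere(l==i)[:,::-1].astype(np.float32);r=cv2.minAreaRect(pts);print(r,st[i])
vx=cv2.fitLine(pts,cv2.DIST_L2,0,.01,.01).ravel();pr=(pts-vx[2:])@vx[:2]
e=np.array([vx[2:]+vx[:2]*pr.min(),vx[2:]+vx[:2]*pr.max()])+[u0,v0];P=cast(d,e,.13);print(e,P,P.mean(0),np.linalg.norm(P[0]-P[1]))
# specimens
w=cloud(d)
for n,(u,v) in dict(A=(411,282),B=(447,291),br=(375,278),tq=(450,259)).items():
    sl=w[v-14:v+15,u-14:u+15]
    f=sl[...,2]>0.036; p=sl[f];print(n,f.sum(),np.nanmean(p,0).round(4)); 
    if f.sum()>5: 
        L=cv2.fitLine(p[:,:2].astype(np.float32),cv2.DIST_L2,0,.01,.01).ravel();print('  dir',np.arctan2(L[1],L[0]))
    f=(sl[...,2]>0.01); p=sl[f];r=cv2.minAreaRect(p[:,:2].astype(np.float32));print('  base',r)
```

```text
btn [ 7  8 11 10 48] [293.54166667 249.83333333] [[0.50089609 0.05604856 0.129     ]]
((19.5, 11.5), (23.0, 39.0), 90.0) [  0   0  40  24 244]
[[239.17978954 244.65869999]
 [278.95956039 248.42690277]] [[0.51044219 0.18610662 0.13      ]
 [0.50337628 0.09079908 0.13      ]] [0.50690924 0.13845285 0.13      ] 0.09556910946924906
A 70 [ 0.4443 -0.2411  0.0456]
  dir -0.40375346
  base ((0.44411420822143555, -0.24140161275863647), (0.02632775530219078, 0.04008908569812775), 66.55657958984375)
B 76 [ 0.4228 -0.3347  0.045 ]
  dir 0.5631479
  base ((0.42326682806015015, -0.3351457715034485), (0.03973613679409027, 0.027347097173333168), 33.51068115234375)
br 62 [ 0.4504 -0.1471  0.0455]
  dir -0.7323783
  base ((0.4503256678581238, -0.14711925387382507), (0.0256071574985981, 0.040368273854255676), 49.10368728637695)
tq 74 [ 0.5037 -0.3414  0.0453]
  dir -0.3603949
  base ((0.5037492513656616, -0.3419992923736572), (0.025723274797201157, 0.04100325331091881), 68.94305419921875)
```

View pics/c1.png

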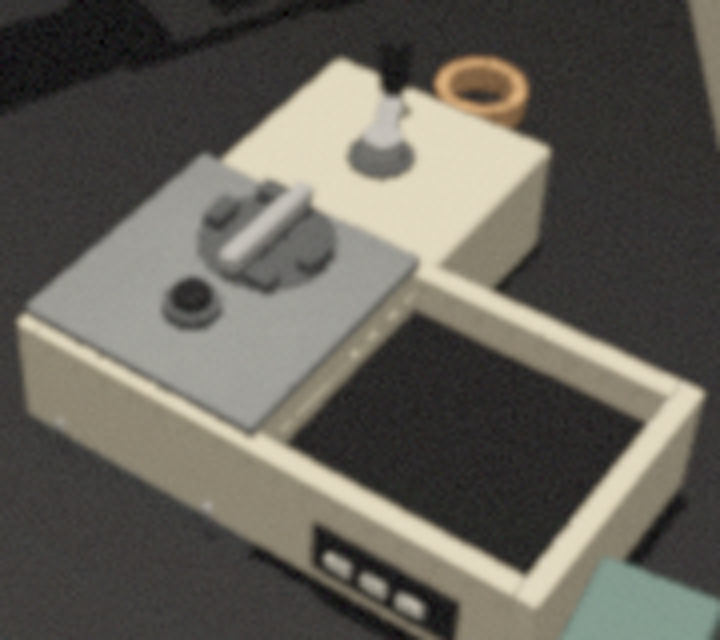

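The specimens are the two light steel finned blocks at (411,282) and (447,291). In the crop the brown one (375,278) and the turquoise one (450,259) are clearly look-alikes, and no other finned blocks are visible. Button and hatch measurements agree within 1 mm. Next is a close wrist look at the station.

```bash
cat >> h.py <<'E'
from bench import *
def q(psi):
    r=(R.from_euler('z',psi)*R.from_euler('x',np.pi)).as_quat(); return [r[3],r[0],r[1],r[2]]
def bestq(p,psi):
    """jaw line at psi+pi/2 (mod pi); choose the half turn with j6 nearest 0"""
    b=None
    for k in(-1,0,1,2):
        j=inverse_kinematics(list(p),q(psi+k*np.pi))
        if j is not None and (b is None or abs(j[5])<abs(b[1][5])): b=(psi+k*np.pi,j)
    return b
def st(): 
    s=state();print("t%.1f"%s["time"],"p",s["ee_pos"].round(4),"F",s["ft_force"].round(1),"gap",round(s["finger_gap"],4),"j6",s["joint_pos"][5].round(2));return s
E
python3 - <<'E'
from h import *
w=dict(np.load("pics/a_wrist.npz"));V=w["view"];s0=state();
c=-V[:3,:3].T@V[:3,3];qq=s0["ee_rot"];Rt=R.from_quat([qq[1],qq[2],qq[3],qq[0]])
print("cam in tool",Rt.inv().apply(c-s0["ee_pos"]), "look",Rt.inv().apply(-V[2,:3]))
p=[0.46,0.14,0.36];b=bestq(p,-0.083+np.pi/2*0);print(b)
b2=bestq(p,-0.083+np.pi/2);print(b2)
move_to(p,q(b2[0]));st()
d=get_image("wrist");np.savez("pics/d_w.npz",**d);cv2.imwrite("pics/d_w.png",d["frame"])
E
```

```text
cam in tool [ 0.07163266  0.00030215 -0.15525594] look [-0.26247647  0.00110665  0.96493776]
(3.058592653589793, array([ 0.2246711 , -0.15932379,  1.24213184,  0.        ,  2.05878459,
       -1.26312523]))
(1.4877963267948966, array([ 2.24671100e-01, -1.59323785e-01,  1.24213184e+00, -4.44089210e-16,
        2.05878459e+00,  3.07671100e-01]))
t1.9 p [0.4599 0.1407 0.3595] F [-0.1 -0.   0.1] gap 0.0879 j6 0.31
```

View pics/d_w.png

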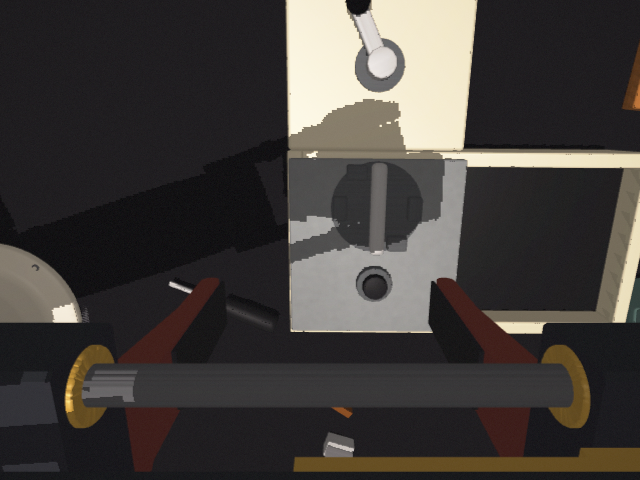

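Run:
```python
from h import *
d=dict(np.load("pics/d_w.npz"));t=dict(np.load("pics/a_top.npz"));w=cloud(d)
h=(np.abs(w[...,2]-.11)<.004);h[:150]=0;h[336:]=0
c=max(cv2.findContours(h.astype(np.uint8),cv2.RETR_EXTERNAL,cv2.CHAIN_APPROX_NONE)[0],key=cv2.contourArea)
r=cv2.minAreaRect(cast(d,c.reshape(-1,2),.11)[:,:2].astype(np.float32));print("hatch",r)
P=w[155:265,330:430];m=P[...,2]>.125;pp=P[m];print("bar",np.nanmean(pp,0),pp[:,1].min(),pp[:,1].max()); r=cv2.minAreaRect(pp[:,:2].astype(np.float32));print(r)
P=w[265:305,355:395];m=P[...,2]>.1265;print("btn",np.nanmean(P[m],0),m.sum())
P=w[0:110,340:420]
for lo,hi in((.092,.1),(.1,.105),(.105,.11),(.11,.12),(.12,.13),(.13,.17)):
    m=(P[...,2]>lo)&(P[...,2]<hi); print(lo,hi,m.sum(),np.nanmean(P[m],0) if m.any() else 0, cv2.minAreaRect(P[m][:,:2].astype(np.float32)) if m.sum()>3 else 0)
# top view crank
W=cloud(t)[225:265,165:230]
for lo,hi in((.092,.1),(.1,.105),(.105,.11),(.11,.12),(.12,.145),(.145,.17)):
    m=(W[...,2]>lo)&(W[...,2]<hi); print("top",lo,hi,m.sum(),np.nanmean(W[m],0) if m.any() else 0, cv2.minAreaRect(W[m][:,:2].astype(np.float32)) if m.sum()>3 else 0)
cv2.imwrite("pics/e1.png",cv2.resize(d["frame"][0:110,330:430],None,fx=5,fy=5,interpolation=cv2.INTER_CUBIC))
```

```text
hatch ((0.504692018032074, 0.08948913961648941), (0.18594375252723694, 0.17567099630832672), 84.82687377929688)
bar [0.50848063 0.13628801 0.13110178] 0.09064460937715578 0.1790165471970997
((0.5113434791564941, 0.1302025318145752), (0.06311643868684769, 0.08519024401903152), 33.9898796081543)
btn [0.50134854 0.05542435 0.12979164] 468
0.092 0.1 2762 [0.52248389 0.2731378  0.09378976] ((0.5224660038948059, 0.2765730321407318), (0.09698893874883652, 0.07799938321113586), 85.78238677978516)
0.1 0.105 36 [0.50909092 0.27193598 0.10313681] ((0.5057019591331482, 0.27974462509155273), (0.010475419461727142, 0.05999413877725601), 25.926382064819336)
0.105 0.11 577 [0.50987393 0.29498087 0.10882533] ((0.5129064321517944, 0.2848394811153412), (0.019705943763256073, 0.06316445022821426), 13.990336418151855)
0.11 0.12 971 [0.51765214 0.27524962 0.11301098] ((0.5140094757080078, 0.2895224690437317), (0.026792682707309723, 0.07228291779756546), 17.460397720336914)
0.12 0.13 73 [0.49915108 0.31148443 0.12495464] ((0.49986743927001953, 0.3118599057197571), (0.0064341300167143345, 0.0192617960274219
[... 440 characters left out ...]
3485738076269627, 0.07438340783119202), 26.48400115966797)
top 0.105 0.11 91 [0.51067445 0.291857   0.10767632] ((0.5123457312583923, 0.2924373745918274), (0.025312451645731926, 0.07694514840841293), 15.645822525024414)
top 0.11 0.12 115 [0.51647413 0.27509492 0.11248283] ((0.5122309327125549, 0.28676846623420715), (0.02648680843412876, 0.06505771726369858), 23.08845329284668)
top 0.12 0.145 34 [0.49665596 0.31330636 0.13210423] ((0.497761607170105, 0.3143298327922821), (0.009176433086395264, 0.021106358617544174), 61.22793960571289)
top 0.145 0.17 74 [0.49997355 0.31871604 0.15333824] ((0.5002294778823853, 0.31939029693603516), (0.020258484408259392, 0.01919475756585598), 87.03927612304688)
```

View pics/e1.png

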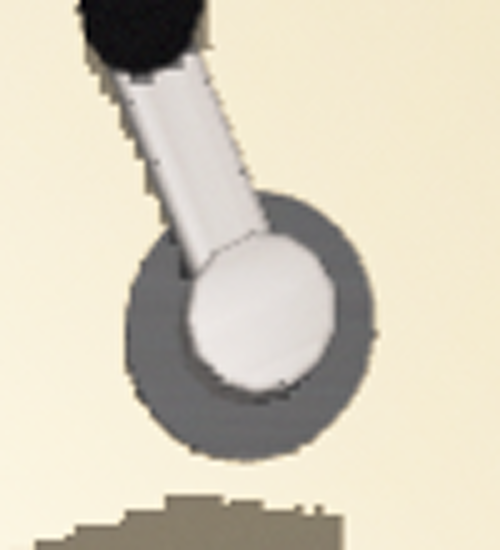

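The wrist view shows the hatch at (290–465, 160–330), the bar at (378,208), the button at (375,286) and the crank hub at (382,62). All fit the model with yaw ≈ -0.089. Now I'll press the button.

```bash
cat >> h.py <<'E'
YAW=-0.089; CY,SY=np.cos(YAW),np.sin(YAW)
WELL=np.array([0.5046,0.0895,0.100])
def W(x,y,z):  # station -> world, z absolute
    return [WELL[0]+CY*x-SY*y, WELL[1]+SY*x+CY*y, z]
def cap(n,name="top"):
    d=get_image(name);cv2.imwrite(f"pics/{n}.png",d["frame"]);np.savez(f"pics/{n}.npz",**d);return d
E
python3 - <<'E'
from h import *
p=[0.5012,0.0556]
close()
b=bestq(p+[.18],YAW)   # jaws along station y? tool y = psi+90
move_to(p+[.17],q(b[0]));st()
move_l(p+[.142],.1);st()
for z in(.137,.134,.131,.1295):
    move_l(p+[z],.05); s=st()
move_l(p+[.20],.15)
d=cap("f_top");st()
w=cloud(d)[230:265,235:290];print(np.nanmax(w[...,2]),np.nanmean(w[w[...,2]>.145],0))
E
```

```text
t4.8 p [0.5014 0.0558 0.1706] F [ 0.4 -0.3  0.3] gap 0.0002 j6 -1.44
t5.2 p [0.5009 0.0556 0.1416] F [ 0.7  0.1 -0.3] gap 0.0006 j6 -1.44
t5.5 p [0.5014 0.0556 0.1373] F [ 0.6 -0.3 -0.3] gap 0.0001 j6 -1.44
t5.7 p [0.5013 0.0556 0.1343] F [-0.8  0.1  2.3] gap 0.0004 j6 -1.44
t6.0 p [0.5014 0.0556 0.1312] F [ 0.1 -0.4  4.7] gap 0.0004 j6 -1.44
t6.2 p [0.5014 0.0556 0.1297] F [0.1 0.6 4.1] gap 0.0008 j6 -1.44
t6.9 p [0.5006 0.0556 0.1982] F [ 0.4 -1.4  0.1] gap 0.0002 j6 -1.44
0.5628974791153806 [0.45822307 0.08715755 0.45828216]
```

Run:
```python
from h import *
p=[0.5085,0.1352]
gripper_open()
psi=YAW+np.pi/2
move_to([0.5085-.12,p[1]-.02,.30],q(psi))   # look with camera
d=cap("g_w","wrist");w=cloud(d);st()
m=(w[...,2]>.14)&(w[...,2]<.16)&(np.abs(w[...,0]-.508)<.06)&(np.abs(w[...,1]-.135)<.06)
pp=w[m];print(m.sum(),np.nanmean(pp,0),cv2.minAreaRect(pp[:,:2].astype(np.float32)))
```

```text
t9.9 p [0.3886 0.1151 0.2996] F [ 0.  -0.4  1.2] gap 0.0878 j6 0.29
2639 [0.50669269 0.13608977 0.15343861] ((0.5083760023117065, 0.1335321068763733), (0.08934248238801956, 0.014774199575185776), 84.7601547241211)
```

View pics/g_w.png

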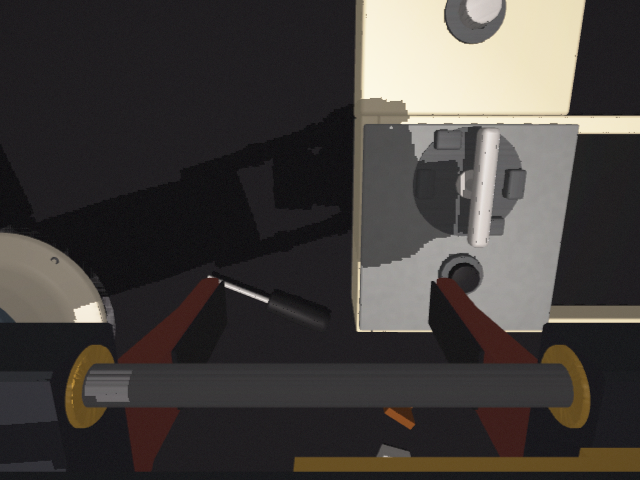

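The handle has popped up, with its bar at pixel (482,185) and top at z 0.153. Now grip, turn and slide.

Run:
```python
from h import *
p=[0.5082,0.1345];psi=YAW+np.pi/2
move_to(p+[.20],q(psi));move_l(p+[.139],.1);st()
close();s=st()
for a in(.4,.8,1.15,1.45):
    move_l(p+[.139],.1,q(psi+a)) if False else movej(list(state()["joint_pos"][:5])+[s["joint_pos"][5]-a]); t=st();print("mom",t["moment"].round(2))
```

```text
t11.3 p [0.5084 0.1345 0.1398] F [ 0.1 -0.1  0.6] gap 0.0878 j6 0.28
t12.4 p [0.5083 0.1345 0.139 ] F [ 0.8  0.3 -0.6] gap 0.0138 j6 0.28
t12.9 p [0.508  0.1344 0.139 ] F [-1.5 -0.2  1.4] gap 0.0137 j6 -0.11
mom [-0.08  0.42  0.01]
t13.3 p [0.5078 0.1342 0.139 ] F [-3.5 -1.7  0.8] gap 0.0138 j6 -0.51
mom [-0.3   0.58  0.04]
t13.8 p [0.5077 0.134  0.139 ] F [-3.2 -2.   2.2] gap 0.0135 j6 -0.86
mom [-0.53  0.51  0.12]
t14.2 p [0.5077 0.1337 0.139 ] F [-2.9 -2.9  1.5] gap 0.0138 j6 -1.16
mom [-0.66  0.49  0.04]
```

Run:
```python
from h import *
p=state()["ee_pos"];psi=YAW+np.pi/2+1.45
for dx in(.03,.09,.150,.155):
    move_l([p[0]+CY*dx,p[1]+SY*dx,.139],.1,q(psi));t=st()
gripper_open();hold(.2)
move_l([p[0]+CY*.155,p[1]+SY*.155,.25],.2);st()
# go look from above the specimens
a=[0.41,-0.24,.33];b=bestq(a,0.0);print(b)
move_to(a,q(b[0]));d=cap("i_w","wrist");d=cap("i_t");st()
```

```text
t14.6 p [0.5383 0.1308 0.139 ] F [ 2.8 -3.   0.6] gap 0.0138 j6 -1.18
t15.4 p [0.5976 0.1255 0.1391] F [ 1.6 -2.7 -0.4] gap 0.0135 j6 -1.21
t16.1 p [0.6573 0.1202 0.1391] F [ 1.8 -4.2 -0.6] gap 0.014 j6 -1.23
t16.4 p [0.6616 0.1199 0.139 ] F [-2.3 -3.9  1.1] gap 0.014 j6 -1.23
t18.5 p [0.6619 0.1198 0.2488] F [-0.8 -0.3 -0.3] gap 0.0878 j6 -1.23
(0.0, array([-6.01217886e-01, -1.97490724e-01,  1.33090269e+00, -4.44089210e-16,
        2.00818069e+00,  9.69578441e-01]))
t20.5 p [ 0.4103 -0.2397  0.3296] F [-1.2 -0.4  0.5] gap 0.0879 j6 0.97
```

View pics/i_w.png

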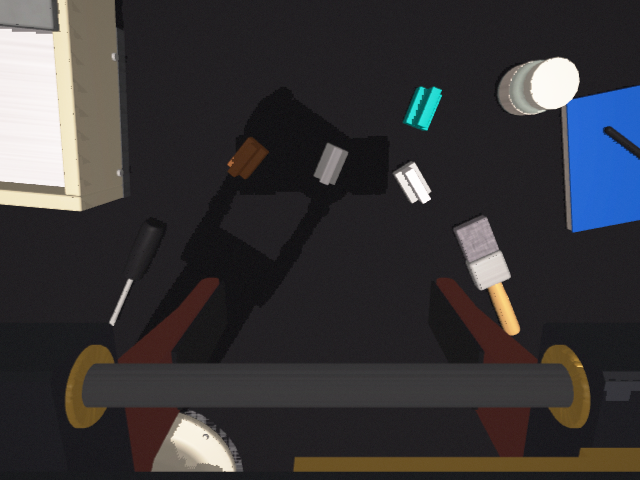

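View pics/i_t.png

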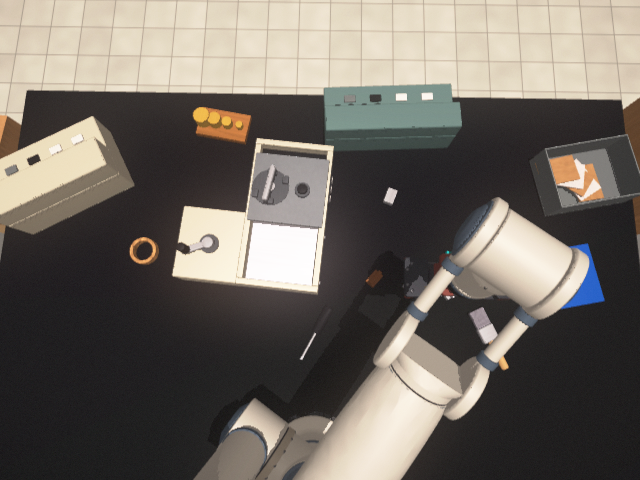

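Hatch is fully back and the tray is visible. In the wrist view specimen A is at (331,164) and B at (412,183), both apparently unmoved. Now measure and pick A.

```bash
cat >> h.py <<'E'
def spec(d,guess,r=.04):
    w=cloud(d).reshape(-1,3);w=w[np.isfinite(w).all(1)]
    n=w[(np.hypot(w[:,0]-guess[0],w[:,1]-guess[1])<r)]
    top=n[(n[:,2]>.037)&(n[:,2]<.06)]; 
    (c,sz,_)=rr=cv2.minAreaRect(top[:,:2].astype(np.float32))
    bx=cv2.boxPoints(rr);e=[bx[1]-bx[0],bx[2]-bx[1]];e=max(e,key=np.linalg.norm)
    a=np.arctan2(e[1],e[0]);print("spec",np.round(c,4),np.round(sz,4),"z",np.median(top[:,2]).round(4),"fin ang",round(float(a),3),"n",len(top))
    return np.array(c),a
def pick(c,a):
    # fin along angle a -> jaw along a+90 -> psi=a (mod pi)
    p=[float(c[0]),float(c[1])];b=bestq(p+[.15],a);print(b[0],b[1][5])
    move_to(p+[.15],q(b[0]));move_l(p+[.032],.12);st();close();s=st()
    move_l(p+[.20],.2);st();return b[0]
def place(x,y,psi_fin):
    # jaws along station x
    p=W(x,y,.25);b=bestq(p,psi_fin);print(b[0],b[1][5])
    move_to(p,q(b[0]));move_l(W(x,y,.125),.15);move_l(W(x,y,.1085),.05);st();gripper_open();hold(.1)
    move_l(W(x,y,.25),.2);st()
E
python3 - <<'E'
from h import *
d=dict(np.load("pics/i_w.npz"))
c,a=spec(d,(.444,-.241));c2,a2=spec(d,(.423,-.335))
t=dict(np.load("pics/i_t.npz"));w=cloud(t);m=np.zeros((480,640),bool);m[215:290,240:325]=1
m&=np.abs(w[...,2]-.075)<.005;pp=w[m];print(m.sum(),np.median(pp,0),cv2.minAreaRect(pp[:,:2].astype(np.float32)))
h=(np.abs(w[...,2]-.11)<.004);h[:,:235]=0;h[:,345:]=0;h[:140]=0;h[300:]=0
cc=max(cv2.findContours(h.astype(np.uint8),cv2.RETR_EXTERNAL,cv2.CHAIN_APPROX_NONE)[0],key=cv2.contourArea)
print("hatch",cv2.minAreaRect(cast(t,cc.reshape(-1,2),.11)[:,:2].astype(np.float32)))
pick(c,a)
E
```

```text
spec [ 0.4448 -0.2424] [0.01   0.0401] z 0.0474 fin ang -0.405 n 365
spec [ 0.4238 -0.3363] [0.0403 0.0102] z 0.0471 fin ang 0.57 n 388
2819 [0.50177879 0.09017771 0.07198988] ((0.4949477016925812, 0.08336272835731506), (0.18569965660572052, 0.16342367231845856), 84.8822250366211)
hatch ((0.6575301289558411, 0.07649827003479004), (0.18736420571804047, 0.17623238265514374), 84.77497863769531)
5.877785 1.4100030042422684
t22.4 p [ 0.4453 -0.2428  0.0331] F [ 0.5 -0.  -0. ] gap 0.0878 j6 1.41
t23.6 p [ 0.4447 -0.2424  0.0319] F [ 0.1 -0.9 -1.2] gap 0.0099 j6 1.41
t24.5 p [ 0.4443 -0.2421  0.1983] F [-0.4  0.2 -3.3] gap 0.0101 j6 1.41
```

```bash
sed -i 's/\.1085),\.05/.1075),.05/' h.py
python3 - <<'E'
from h import *
place(-.012,.04,YAW+np.pi/2)
a=[0.36,-0.30,.33];b=bestq(a,0.0)
move_to(a,q(b[0]));d=cap("j_w","wrist");t=cap("j_t");st()
try: c2,a2=spec(d,(.424,-.336),.05)
except Exception as e: print(e)
w=cloud(t)[195:300,235:330];m=(w[...,2]>.112)&(w[...,2]<.13)&(w[...,0]<.57);print(m.sum(),np.nanmean(w[m],0))
E
```

```text
1.4817963267948966 0.27968208107063397
t27.4 p [0.496  0.1304 0.1071] F [-0.1  0.2 -2.5] gap 0.0093 j6 0.28
t29.7 p [0.4959 0.1303 0.2486] F [-0.1 -0.2  0.7] gap 0.0879 j6 0.28
t31.4 p [ 0.3606 -0.2993  0.3297] F [-0.1 -0.3 -0.4] gap 0.0877 j6 0.8
spec [ 0.4239 -0.3364] [0.0399 0.0102] z 0.0473 fin ang 0.575 n 393
83 [0.50623712 0.11382975 0.11650451]
```

View pics/j_w.png

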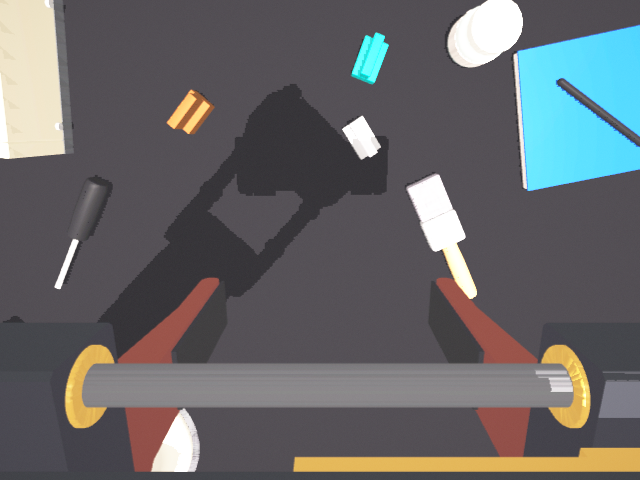

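View pics/j_t.png

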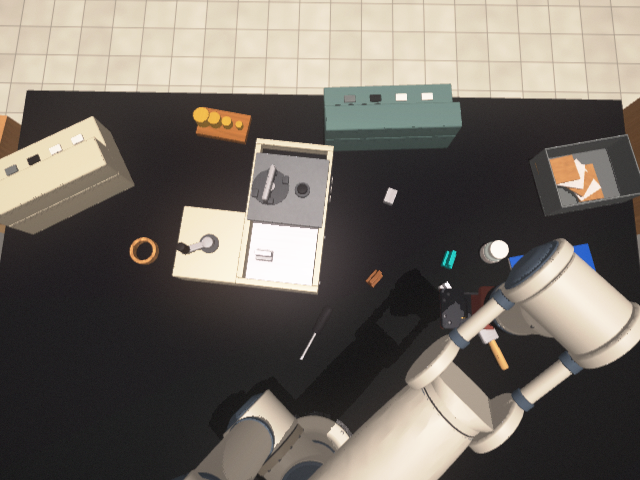

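Specimen A stands on the tray at top pixel (263,255). B has not moved (wrist pixel (362,138)), and I see no further steel-coloured finned blocks. Now pick B.

Run:
```python
from h import *
d=dict(np.load("pics/j_w.npz"));c,a=spec(d,(.424,-.336),.05)
pick(c,a); place(-.012,-.04,YAW+np.pi/2)
b=bestq([0.42,0.20,.36],YAW+np.pi/2)
move_to([0.41,0.20,.36],q(b[0]));d=cap("k_w","wrist");t=cap("k_t");cap("k_s","scene");st()
```

```text
spec [ 0.4239 -0.3364] [0.0399 0.0102] z 0.0473 fin ang 0.575 n 393
6.8585367 0.2617212997239795
t33.4 p [ 0.4244 -0.3368  0.0331] F [ 0.4 -0.5 -0.2] gap 0.0881 j6 0.26
t34.5 p [ 0.4238 -0.3364  0.0319] F [ 0.9 -0.6 -0.1] gap 0.0101 j6 0.26
t35.5 p [ 0.4234 -0.336   0.1982] F [-0.  -0.1 -2.7] gap 0.0099 j6 0.26
1.4817963267948966 0.12314200592218061
t38.5 p [0.4889 0.0507 0.1071] F [ 0.9 -0.2 -1.5] gap 0.0098 j6 0.12
t40.7 p [0.4888 0.0507 0.2486] F [-0.3 -0.2 -0.3] gap 0.0879 j6 0.12
t41.7 p [0.4105 0.199  0.3582] F [-0.1 -0.5 -0. ] gap 0.0881 j6 0.47
```

View pics/k_w.png

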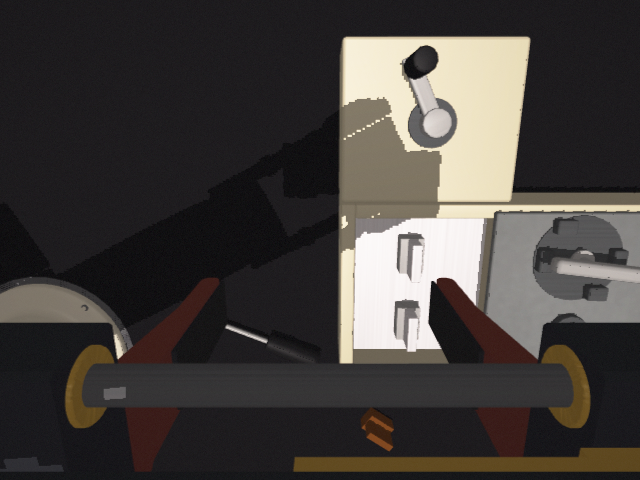

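View pics/k_s.png

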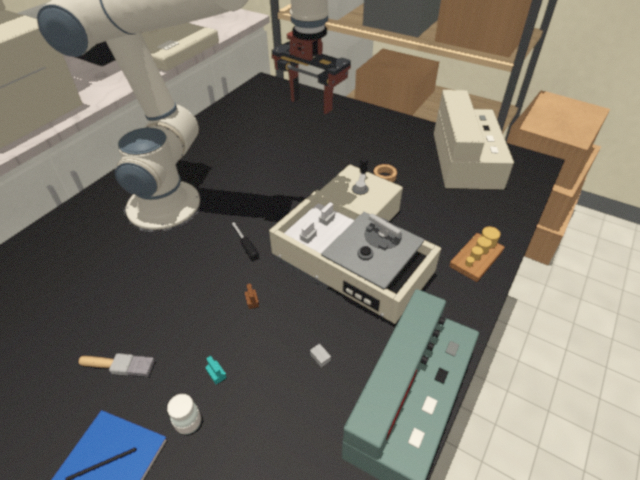

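Both specimens stand upright on the tray (wrist pixels (411,258) and (407,325)), and the hub (436,122) and knob (424,58) are visible. Now measure the crank.

Run:
```python
from h import *
d=dict(np.load("pics/k_w.npz"));w=cloud(d)
P=w[90:150,400:465].reshape(-1,3);g=d["frame"][90:150,400:465].min(2).reshape(-1)
m=(P[:,2]>.1115)&(P[:,2]<.125)&(g>150);q_=P[m];(c,r)=cv2.minEnclosingCircle(q_[:,:2].astype(np.float32));print("hub top",c,r,np.median(q_[:,2]),m.sum())
# hub disc (grey, z~.093)
m=(P[:,2]>.0915)&(P[:,2]<.1)&(g<140)&(g>60);(c,r)=cv2.minEnclosingCircle(P[m][:,:2].astype(np.float32));print("disc",c,r,m.sum())
P=w[35:90,395:450].reshape(-1,3);m=(P[:,2]>.149)&(P[:,2]<.16);(c,r)=cv2.minEnclosingCircle(P[m][:,:2].astype(np.float32));print("knob top",c,r,np.median(P[m][:,2]),m.sum())
print("model axis",W(0,.18,.135))
b=np.array(W(0,.18,0)[:2]);v=np.array(c)-b;print(np.linalg.norm(v),np.arctan2(v[1],v[0])-YAW)
```

```text
hub top (0.5180955529212952, 0.2720610499382019) 0.017361687496304512 0.11333269527527548 622
disc (0.511958658695221, 0.27017179131507874) 0.033114392310380936 988
knob top (0.501287579536438, 0.31956741213798523) 0.011002329178154469 0.15511582297891546 603
model axis [np.float64(0.5205988593045097), np.float64(0.2687875804425798), 0.135]
0.05432786424381542 2.0232004635029273
```

```bash
cat > crank.py <<'E'
from h import *
import json,sys
C=np.array([0.5207,0.2684]);r=.0548
def pt(f,z=.128): return [C[0]+r*np.cos(f),C[1]+r*np.sin(f),z]
E
python3 - <<'E'
from crank import *
k=[0.5013,0.3196]
b=bestq(k+[.22],1.33);print(b[0],b[1][5]);psi=b[0]
move_to(k+[.22],q(psi));move_l(k+[.128],.12);st();close();st()
f0=np.arctan2(k[1]-C[1],k[0]-C[0]);print(f0)
f=f0
for i in range(8):
    f-=.25;move_l(pt(f),.1);s=st()
    t=np.array([np.sin(f),-np.cos(f)]);n=np.array([np.cos(f),np.sin(f)]);F=s["ft_force"][:2];print("  tan %.1f rad %.1f"%(F@t,F@n), "track", (s["ee_pos"][:2]-pt(f)[:2]).round(4))
json.dump([f0,f],open("f.json","w"))
E
```

```text
1.33 0.7511432162991598
t43.4 p [0.5017 0.3198 0.1293] F [-0.8  0.3 -0.3] gap 0.0874 j6 0.75
t44.5 p [0.5012 0.3196 0.128 ] F [-0.5  0.4  0.2] gap 0.0216 j6 0.75
1.9329872487991104
t44.8 p [0.5154 0.3228 0.128 ] F [ 3.3 -0.3 -0.4] gap 0.0214 j6 0.75
  tan 3.3 rad -0.7 track [ 0.0009 -0.    ]
t45.0 p [0.5288 0.3224 0.128 ] F [ 3.  -1.5  0.1] gap 0.0214 j6 0.73
  tan 3.2 rad -1.1 track [ 0.0005 -0.0002]
t45.3 p [0.5419 0.3187 0.128 ] F [ 2.4 -1.1 -0.2] gap 0.0217 j6 0.72
  tan 2.6 rad -0.1 track [ 0.0005 -0.0004]
t45.6 p [0.5538 0.3118 0.128 ] F [ 1.6 -2.  -0.2] gap 0.0212 j6 0.7
  tan 2.5 rad -0.6 track [ 0.0005 -0.0007]
t45.9 p [0.5636 0.3022 0.128 ] F [ 0.7 -3.  -0. ] gap 0.0214 j6 0.68
  tan 2.7 rad -1.4 track [ 0.0004 -0.0008]
t46.2 p [0.5706 0.2906 0.128 ] F [-0.1 -3.4  0.3] gap 0.0211 j6 0.66
  tan 3.0 rad -1.5 track [ 0.0002 -0.0008]
t46.5 p [0.5746 0.2776 0.128 ] F [-1.8 -3.8  0.8] gap 0.0214 j6 0.64
  tan 3.4 rad -2.5 track [ 0.     -0.0008]
t46.7 p [0.5753 0.264  0.1279] F [-1.4 -2.2 -0.2] gap 0.0217 j6 0.62
  tan 2.2 rad -1.3 track [-0.0001 -0.0007]
```

Forces are tiny, so the circle fits well. I'll continue to the stop.

Run:
```python
from crank import *
f0,f=json.load(open("f.json"))
def step(df,v):
    global f
    f-=df;move_l(pt(f),v);s=state()
    t=np.array([np.sin(f),-np.cos(f)]);n=np.array([np.cos(f),np.sin(f)]);F=s["ft_force"][:2];return F@t,F@n,s
i=0;mx=0
while f0-f<12.35:
    T,N,s=step(min(.26,12.4-(f0-f)),.12);mx=max(mx,abs(N),abs(T))
    if T>15: print("early",f0-f,T,N);break
print("max",mx,f0-f,s["time"])
while f0-f<13.95 and T<15:
    T,N,s=step(.08,.08);print("%.2f T%.1f N%.1f"%(f0-f,T,N))
json.dump([f0,f],open("f.json","w"));st()
```

```text
max 6.994101734181982 12.399999999999993 57.4083
12.48 T0.3 N4.5
12.56 T0.3 N4.3
12.64 T0.8 N4.0
12.72 T-10.5 N2.7
12.80 T-27.0 N0.6
12.88 T-39.3 N0.8
12.96 T-51.2 N5.4
13.04 T-59.7 N6.3
13.12 T-59.1 N5.3
13.20 T-61.1 N13.9
13.28 T1.4 N-0.5
13.36 T-0.2 N-0.2
13.44 T-0.4 N-0.2
13.52 T-0.0 N-0.2
13.60 T-0.1 N0.0
13.68 T0.2 N-0.3
13.76 T0.5 N-0.2
13.84 T0.7 N-1.5
13.92 T0.3 N-0.4
14.00 T-0.6 N0.5
t62.4 p [0.5689 0.2944 0.128 ] F [0.2 0.7 0.2] gap 0.0005 j6 0.67
```

The stop was hit at about 12.7 rad of travel. My force check had the wrong sign for resistance, so I pushed to about 61 N and the fingers slipped off the knob. I'll lift and check the crank and tray.

Run:
```python
from crank import *
p=state()["ee_pos"];move_l([p[0],p[1],.25],.2);gripper_open()
b=bestq([0.41,0.20,.36],YAW+np.pi/2)
move_to([0.41,0.18,.36],q(b[0]));d=cap("m_w","wrist");st()
w=cloud(d);P=w.reshape(-1,3);m=(P[:,2]>.149)&(P[:,2]<.16)&(np.hypot(P[:,0]-C[0],P[:,1]-C[1])<.075);c,r=cv2.minEnclosingCircle(P[m][:,:2].astype(np.float32))
print("knob",c,r,m.sum(),"moved",(1.933-np.arctan2(c[1]-C[1],c[0]-C[0]))+4*np.pi)
m=(np.abs(P[:,0]-WELL[0]+.03)<.05)&(np.abs(P[:,1]-WELL[1])<.06)&(P[:,2]>.01)
print(np.histogram(P[m][:,2],bins=np.arange(.01,.12,.01)))
```

```text
t65.5 p [0.4106 0.1804 0.3584] F [-0.5 -0.2  0.2] gap 0.0876 j6 0.43
knob (0.5001616477966309, 0.31909605860710144) 0.010972455143928528 631 moved 12.543655741057107
(array([   0,  586, 4834,  170,  532,   94,  519,    0,   68,  401]), array([0.01, 0.02, 0.03, 0.04, 0.05, 0.06, 0.07, 0.08, 0.09, 0.1 , 0.11]))
```

View pics/m_w.png

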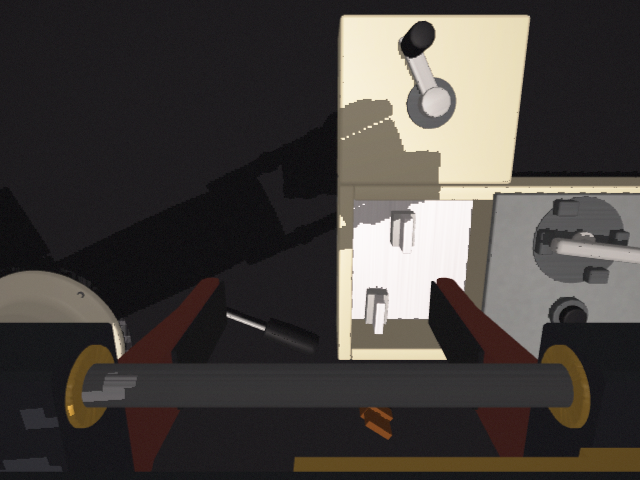

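Crank net travel is 12.54 rad. Specimen B was knocked aside on the tray and is now at (376,308). I'll measure the tray height and specimen poses.

Run:
```python
from crank import *
Ri=np.array([[CY,SY],[-SY,CY]])
for n in("k_w","m_w"):
    d=dict(np.load(f"pics/{n}.npz"));P=cloud(d).reshape(-1,3);P=P[np.isfinite(P).all(1)]
    l=(P[:,:2]-WELL[:2])@Ri.T
    i=(abs(l[:,0]+.0)<.065)&(abs(l[:,1])<.08)
    i2=i&(l[:,0]>.01)&(l[:,0]<.045);tz=np.median(P[i2][:,2]);print(n,"tray z",tz,i2.sum())
    for lo,hi in((.0,.075),(-.075,0)):
        j=i&(l[:,1]>lo)&(l[:,1]<hi)&(abs(P[:,2]-tz-.046)<.006)
        if j.sum()>10: print("  fin",cv2.minAreaRect(l[j].astype(np.float32)),np.median(P[j][:,2])-tz,j.sum())
    print("   rim",np.median(P[(abs(l[:,0]+.0825)<.004)&(abs(l[:,1])<.06)][:,2]))
```

```text
k_w tray z 0.07244592170173539 2357
  fin ((-0.01240851916372776, 0.04155031591653824), (0.010545280762016773, 0.03916798159480095), 0.14195454120635986) 0.045856665477585684 410
  fin ((-0.012439362704753876, -0.03921889886260033), (0.010335416533052921, 0.04083459824323654), 0.22818806767463684) 0.045715591839963834 360
   rim 0.10110482146599518
m_w tray z 0.0310633748537895 2825
  fin ((-0.01217903196811676, 0.041338369250297546), (0.011017042212188244, 0.03966980054974556), 1.053780198097229) 0.04588209864061864 340
  fin ((-0.04018751159310341, -0.057127758860588074), (0.03567040339112282, 0.010425577871501446), 87.53120422363281) 0.045802485216844435 265
   rim 0.10117017005038055
```

The tray is at its stop: z ≈ 0.030, travel 41.4 mm, consistent with a start angle near 1.1 rad. B still stands upright at tray (-0.040,-0.057), inside the limits. Now shut the hatch.

Run:
```python
from h import *
psi=YAW+np.pi/2+1.45
a=[0.6618,0.1198];x0=np.array([0.5078,0.1339])
move_to(a+[.23],q(psi));st();move_l(a+[.139],.1);st();close();s=st()
u=np.array([CY,SY])
for dx in(.10,.05,.01,.002,-.001,-.002):
    t=x0+u*dx;move_l([t[0],t[1],.139],.08,q(psi));s=st()
    if s["ft_force"][0]>15 or s["ft_force"][0]<-15: break
print((s["ee_pos"][:2]-x0)@u)
```

```text
t67.0 p [0.6618 0.1202 0.23  ] F [-0.7  1.5  0.4] gap 0.0876 j6 -1.23
t68.0 p [0.6623 0.1199 0.1402] F [-0.9 -0.3  0.3] gap 0.088 j6 -1.23
t69.1 p [0.6618 0.1197 0.139 ] F [-0.8 -0.3  0.2] gap 0.0139 j6 -1.23
t70.0 p [0.6068 0.1247 0.139 ] F [-2.4 -3.2  0.2] gap 0.0137 j6 -1.21
t70.8 p [0.5572 0.1292 0.139 ] F [-2.2 -5.2  0. ] gap 0.014 j6 -1.19
t71.4 p [0.5173 0.1328 0.139 ] F [-2.3 -5.5  0.7] gap 0.0135 j6 -1.17
t71.7 p [0.5094 0.1335 0.1389] F [-1.5 -5.5  0.3] gap 0.0138 j6 -1.17
t71.9 p [0.5073 0.1337 0.139 ] F [ 2.1 -5.1 -1.2] gap 0.0135 j6 -1.17
t72.2 p [0.5071 0.1337 0.139 ] F [ 4.1 -5.9 -2.3] gap 0.0138 j6 -1.17
-0.0006484621690530501
```

Run:
```python
from h import *
x0=np.array([0.5078,0.1339])-.0015*np.array([CY,SY])
psi0=YAW+np.pi/2
for a in(1.1,.75,.4,.15,.03,.0):
    move_l([x0[0],x0[1],.139],.05,q(psi0+a));s=st();print("  M",s["moment"].round(2))
hold(.3);gripper_open();hold(.1)
p=state()["ee_pos"];move_l([p[0],p[1],.22],.2)
move_to([0.39,0.115,.30],q(psi0));d=cap("n_w","wrist");w=cloud(d);st()
m=(w[...,2]>.14)&(w[...,2]<.16)&(np.abs(w[...,0]-.508)<.06)&(np.abs(w[...,1]-.135)<.06)
pp=w[m];print(m.sum(),cv2.minAreaRect(pp[:,:2].astype(np.float32)))
```

```text
t72.7 p [0.5073 0.134  0.139 ] F [ 3.9 -3.8 -2.1] gap 0.0137 j6 -0.82
  M [-0.73 -0.7  -0.11]
t73.2 p [0.5075 0.1342 0.139 ] F [ 5.  -2.4 -3.2] gap 0.0137 j6 -0.47
  M [-0.67 -0.87 -0.09]
t73.7 p [0.5077 0.1343 0.139 ] F [ 7.  -2.4 -2.9] gap 0.0137 j6 -0.12
  M [-0.65 -1.   -0.09]
t74.0 p [0.5079 0.1343 0.139 ] F [ 5.9 -2.9 -4. ] gap 0.0137 j6 0.13
  M [-0.59 -1.14 -0.04]
t74.3 p [0.508  0.1343 0.139 ] F [ 7.  -3.2 -4.8] gap 0.014 j6 0.25
  M [-0.64 -1.21 -0.08]
t74.6 p [0.5081 0.1343 0.139 ] F [ 7.  -2.5 -4.2] gap 0.0133 j6 0.28
  M [-0.6  -1.19 -0.06]
t77.4 p [0.3905 0.115  0.2975] F [-0.  -0.7 -0.7] gap 0.0879 j6 0.29
2675 ((0.5084263682365417, 0.13404640555381775), (0.08960671722888947, 0.0152105912566185), 85.10905456542969)
```

View pics/n_w.png

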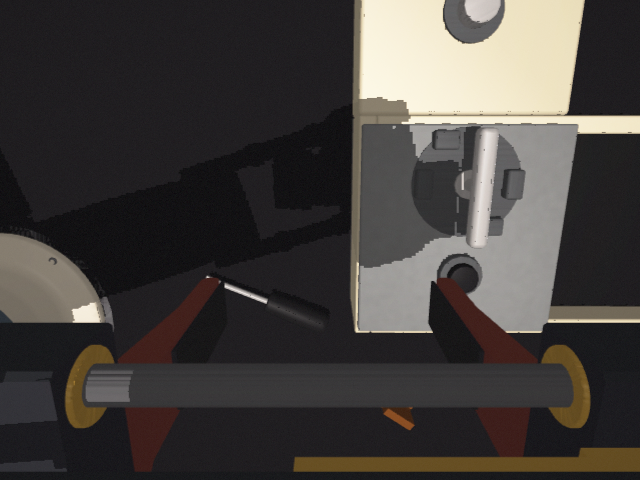

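Hatch is shut and the bar is back across (481,187), turn ≈ 0. Now push it down.

Run:
```python
from h import *
p=[0.5084,0.1343];close()
b=bestq(p+[.22],YAW);move_to(p+[.2],q(b[0]));move_l(p+[.165],.1);st()
for z in(.155,.145,.140,.138,.1365,.135,.134,.133):
    move_l(p+[z],.04);s=st()
    if s["ft_force"][2]>45: break
hold(.2);st()
move_l(p+[.20],.1)
gripper_open()
psi0=YAW+np.pi/2
move_to([0.39,0.115,.30],q(psi0));d=cap("o_w","wrist");w=cloud(d);st()
m=(w[...,2]>.125)&(w[...,2]<.16)&(np.abs(w[...,0]-.508)<.06)&(np.abs(w[...,1]-.135)<.055)
pp=w[m];print(m.sum(),np.median(pp[:,2]),cv2.minAreaRect(pp[:,:2].astype(np.float32)))
h=np.abs(w[...,2]-.11)<.005;h[:118]=0;h[336:]=0
c=max(cv2.findContours(h.astype(np.uint8),cv2.RETR_EXTERNAL,cv2.CHAIN_APPROX_NONE)[0],key=cv2.contourArea)
print("hatch",cv2.minAreaRect(cast(d,c.reshape(-1,2),.11)[:,:2].astype(np.float32)))
```

```text
t80.7 p [0.5082 0.1343 0.1649] F [ 0.4 -0.2 -0. ] gap 0.0007 j6 -1.29
t81.1 p [0.5088 0.1344 0.1555] F [1.  0.1 2.1] gap 0.0005 j6 -1.29
t81.5 p [0.509  0.1345 0.1466] F [0.4 0.9 8.7] gap 0.0005 j6 -1.29
t81.7 p [0.5081 0.1342 0.1397] F [ 0.2 -0.8 -0.3] gap 0.0003 j6 -1.29
t82.0 p [0.5081 0.1343 0.138 ] F [-2.2  0.4  5.2] gap 0.0005 j6 -1.29
t82.2 p [0.5082 0.1343 0.1366] F [-1.9  0.3  4.4] gap 0.0004 j6 -1.29
t82.5 p [0.5083 0.1343 0.1353] F [-2.2 -0.5  4.4] gap 0.0007 j6 -1.29
t82.7 p [0.5087 0.1343 0.1352] F [-2.4 -0.3  7.9] gap 0.0004 j6 -1.29
t83.0 p [0.5091 0.1343 0.1351] F [-2.4 -1.8 11.4] gap 0.0003 j6 -1.29
t83.2 p [0.5091 0.1343 0.1351] F [-2.3 -1.  11. ] gap 0.0006 j6 -1.29
t86.8 p [0.3901 0.115  0.2995] F [ 0.5 -0.2 -0. ] gap 0.0879 j6 0.29
2073 0.1313797870453303 ((0.510367751121521, 0.13572116196155548), (0.06561615318059921, 0.09224587678909302), 32.03511428833008)
hatch ((0.5053870677947998, 0.08901537954807281), (0.18530476093292236, 0.1764579713344574), 84.91936492919922)
```

View pics/o_w.png

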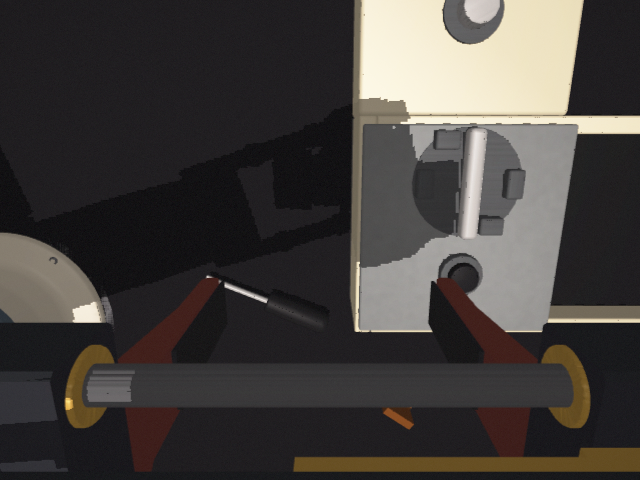

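The handle is flush, with its bar at (472,183) and z 0.1314, against 0.1311 at the start. A last check on the bystanders, then I'll hand in.

Run:
```python
from h import *
move_to([0.30,0.42,.30],q(bestq([0.30,0.42,.30],YAW+np.pi/2)[0]))
d=cap("p_t");a=dict(np.load("pics/a_top.npz"))
for n,(u,v) in dict(anvil=(390,196),jar=(494,251),tape=(144,250)).items():
    r=20;print(n,np.abs(d["frame"][v-r:v+r,u-r:u+r].astype(int)-a["frame"][v-r:v+r,u-r:u+r]).mean().round(2))
w=cloud(d)[225:265,165:230].reshape(-1,3);k=w[(w[:,2]>.147)&(w[:,2]<.17)];print("knob",k.mean(0))
st();job_done()
```

```text
anvil 1.68
jar 1.38
tape 1.45
knob [0.49852976 0.31900499 0.15326435]
t88.1 p [0.3009 0.4191 0.3002] F [-0.4 -0.5  0.2] gap 0.0878 j6 0.97
the job is handed in; nothing more can be done
```

View pics/p_t.png

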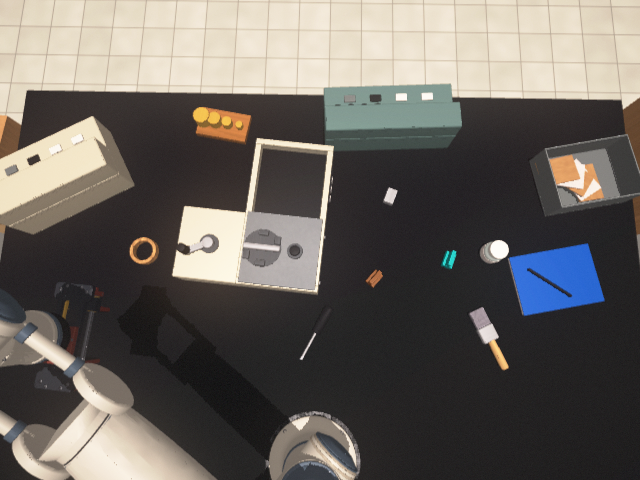

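I put both steel specimens found in the scene away in the station and handed the job in at 88 s. The sequence was button, unlatch, hatch back, both specimens on the tray, crank down, hatch shut, latch, and handle pushed down until it caught.

**Last checks**
- **Hatch:** within about 1 mm of shut.
- **T-handle:** turn about 0 rad when it was turned back, and the bar top is at 0.131 m, the same as the flush reading at the start.
- **Tray:** about 70 mm below the rim; the crank travelled 12.54 rad to its stop.
- **Bystanders:** the bare block, jar and tape roll look unmoved in the top view.
- **Specimens:** both stood upright inside the tray limits after cranking. I couldn't check them again once the hatch was shut.

**What did not go cleanly**
- **Crank stop:** I had the sign of the force check wrong, so I pushed about 61 N into the stop and the fingers slipped off the knob. That is under the 120 N wrist limit. The crank's absolute angle is inferred from tray height and travel, at roughly 13.6 to 13.7 rad.
- **Second specimen:** it was found shifted about 3 cm on the tray after cranking. It was still upright and inside the limits, so I left it there.

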